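# Move the condiment row into the clean oak block

### The job

The wire rack has to go to the wash: move the four things standing in it across to the wells of the oak block, keeping the row in the same order from left to right as seen from the robot, because the cook reaches for each by its place. Carry them straight across one at a time, leaving the others standing in the rack until their turn, keep everything upright, and leave each one standing at the bottom of its well.

Things in the scene. Friction and masses are not known exactly. Their poses are not given: they have to be found in the camera images.
- wire_rack: stainless wire rack, fixed, 314 mm long (y), 80 deep (x). Origin: centre of its underside; x away from the robot, +y to the robot's left, z up; yaw within 0.3 rad. Flat floor 6 mm up; four places in a row at y = +117, +39, -39, -117 mm, x = 0, each in a wire ring of 62 mm clear diameter, ring top 32 mm up. Wire loops at both ends reach 55 mm up
- oak_block: brown wooden block, fixed, 314 mm long (y), 80 deep (x), 30 high. Origin: centre of its underside; x away from the robot, +y to the robot's left, z up; yaw within 0.3 rad. Four empty round wells, 63 mm diameter, 22 mm deep, in a row at y = +117, +39, -39, -117 mm, x = 0; flat floors 8 mm above the origin
- sauce_bottle: slim sauce bottle with yellow cap and red contents, 47 mm diameter up to 94 mm, tapering to 22 mm at the top, 188 mm tall. Origin: centre of its underside, z up its axis. 0.2 to 0.35 kg
- spice_jar: short round spice jar with dark brown lid, 44 mm diameter over its whole height, 96 mm tall. Origin: centre of its underside, z up its axis. About 0.1 kg
- tumbler: small clear open drinking glass, whitish, 62 mm tall, 49 mm diameter at the rim, 38 mm at the foot. Origin: centre of its underside, z up its axis. About 0.07 kg
- mill: turned dark-wood salt mill with a small steel knob on top, 152 mm tall: foot 50 mm diameter, waist 33 mm, cylindrical head 43 mm diameter between 96 and 128 mm above its origin (the place to grip), rounded above. Origin: centre of its underside, z up its axis. About 0.17 kg

How it is judged:
By the outcome, as a careful person would: the job done as asked, in the order asked, and still so for the second after the job is handed in, with the robot touching nothing.
It also fails if it takes over 99 s, if anything falls off the work surface, if the arm or the gripper's body presses on something with over 40 N, if the wrist force passes 120 N, or if a joint passes its speed limit or range.

### The arm

A 6-joint arm with a two-finger parallel gripper is mounted at the origin on a cart in front of the work surface, level with it; the furniture and walls round the work are solid. World frame = base frame: x ahead of the robot, y to its left, z up, the work surface at z = 0. Lengths are in m, angles in degrees, forces in N, time in s.
With the tool pointing down it reaches from about 0.25 to 0.725 m from the base axis. Payload 9.7 kg.
Tool frame: the origin (TCP) lies midway between the tips of the shut fingers; the grasp point (between the pads) lies bot.grasp_offset behind it (bot.grasp_offset is the distance from the TCP to the grasp point, in m); x points along the fingers, y is the direction in which the jaws open and shut, and the axes are right-handed (so a half turn about x gives the same grasp; the last joint's range is limited). The gripper opens to 85 mm and grips with 20 to 120 N. Pads are 22 mm wide; open, the fingers measure 114 mm over their backs; the gripper's body (76 mm by 85 mm) begins 54 mm behind the grasp point. The pads swing forward as they close: fully open they stand 13 mm farther back than shut.
Start: joints at [75.287, 4.979, 10.078, 95.1, 0, 90], TCP at [0.14, 0.532, 0.231] pointing down, gripper open.
Joint ranges: [-179.16, 179.16], [-48.56, 103.87], [-65.8, 70.77], [-126.05, 130.52], [-82.76, 87.17], [-180, 180]. Speed limits (degrees/s): [127.2, 127.2, 147.25, 180, 180, 180].

### API

Orientations are given as [roll, pitch, yaw] about the fixed x, y, z axes, in that order (R = Rz(yaw) Ry(pitch) Rx(roll)).
In Python, from workcell import status, camera, bot gives the robot as it stands.
- The arm moves only by the shell command python3 -m jog 'ROWS' [OPENING] [FORCE]. ROWS is text: rows parted by semicolons, each of 4 numbers parted by spaces: the shift along the tool's x, y, z in mm, then the turn about the tool's x in degrees. A call has exactly 8 rows; each row is the pose to reach, as a shift and turn from the pose commanded when the call began, along the tool's axes at that moment; what a row does not reach only later rows make up. A row lasts 1/8 s, in which the tool goes at most 62.5 mm and 10.7 degrees, less where a joint would pass 70% of its speed; a pose out of reach is approached as far as the arm can. A call with a gripper value outside its range is refused whole. OPENING is the opening, from 0 (shut) to 1 (fully open), set as the call begins (- or left out, the last holds). The fingers move at their own pace and stop on an object; FORCE is the grip in N (left out, the last holds). Time passes only in rows, so rows that repeat a pose let the fingers close, or fill a call up. It gives the time, the measured TCP pose, the force and the opening at its end, in the units of the state.
- status.get_obs(): the state, without advancing time (a new reading comes with each control period).
- camera(name): name is "side" or "top" or "wrist"; returns a dict with "color" (480x640x3 uint8, red, green, blue), "vfov" (degrees; the focal length in pixels is half the picture's height over the tangent of half this angle, whatever the lens; pixels are square), "cx", "cy" (the principal point, pixels), "rvec" (rotation vector, rad) and "tvec" (3), from world to camera coordinates, as OpenCV has them. Camera axes: x right, y down, z forward; pixel columns grow to the right and rows downward; lengths in m; the calibration is good to about 2 mm. The wrist camera is an equidistant fisheye: a pixel r from the principal point sees the ray r / f radians off the axis. A picture is of the moment at which its call begins. There is no depth.
- bot.job_done(): hands the job in, once; it reports no verdict.
The state is a dict: "time": time; "q": joint angles; "qd": joint speeds; "joint_efforts": joint torques, N m; "ee_pos": TCP position; "tcp_rot": TCP orientation; "wrist_force": force on the tool from outside, world axes, zero at the start; "torque": the same for the moment, N m; "opening": finger opening in m.
Only numpy, scipy, OpenCV 4.12 (cv2) and the standard library are available. Lean on these libraries where they do the work, as an engineer would, in place of code of your own. Each camera call takes 0.05 s, during which the arm holds its last target. There are 200 camera calls.

## Working session

There is one attempt and no reset: what is moved stays moved. The work goes in short steps, Python scripts to look and compute and a shell command to move; the robot and the scene stay as the last step left them, time stands still between calls to the robot, and variables do not carry over. Pictures are saved under pics/ and viewed, about 12 in all and at most 16, crops included, and the job is handed in when it is done.

```bash
mkdir -p pics; ls; cat > h.py <<'E'
import numpy as np, cv2
from workcell import status, camera, bot
def shot(n,fn):
    c=camera(n); cv2.imwrite('pics/'+fn,c['color'][:,:,::-1]); np.save('pics/'+fn[:-4]+'.npy',c,allow_pickle=True); return c
def load(fn): return np.load('pics/'+fn+'.npy',allow_pickle=True).item()
def ray(c,u,v):
    f=240/np.tan(np.radians(c['vfov'])/2); R=cv2.Rodrigues(np.array(c['rvec'],float))[0]; t=np.array(c['tvec'],float).ravel()
    return -R.T@t, R.T@np.array([(u-c['cx'])/f,(v-c['cy'])/f,1])
def onz(c,u,v,z):
    o,d=ray(c,u,v); return o+d*(z-o[2])/d[2]
def proj(c,p):
    f=240/np.tan(np.radians(c['vfov'])/2); R=cv2.Rodrigues(np.array(c['rvec'],float))[0]; q=R@np.array(p,float)+np.array(c['tvec'],float).ravel()
    return f*q[0]/q[2]+c['cx'], f*q[1]/q[2]+c['cy']
E
python3 - <<'E'
from h import *
o=status.get_obs(); print(o, bot.grasp_offset)
for n in('top','side'):
    c=shot(n,n+'0.png'); print(n,c['vfov'],c['cx'],c['cy'],ray(c,320,240))
E
```

```text
pics
{'time': 0.0, 'q': array([7.52859374e+01, 5.01227801e+00, 1.00324775e+01, 9.50992813e+01,
       2.03775721e-03, 9.00017027e+01]), 'qd': array([-0.05104321, -0.09089637, -0.11749887,  0.04882426,  0.08333657,
        0.00551244]), 'joint_efforts': array([-6.87082365e-05, -5.20389891e+01,  4.64806366e+01,  1.62571081e-02,
        2.30131775e-05, -4.46050983e-07]), 'ee_pos': array([0.13962721, 0.53173548, 0.23055407]), 'tcp_rot': array([ -91.47435074,   89.92089194, -106.19011751]), 'wrist_force': array([-0.2155664 , -0.12799045, -0.47356583]), 'torque': array([-0.06056283, -0.02994986,  0.04356073]), 'opening': 0.08518980436000036} 0.0187
top 44.423185748818064 312.87284113642005 240.92273303729266 (array([ 0.2996792 , -0.05667844,  1.0824109 ]), array([ 0.21980961,  0.01020793, -0.97556601]))
side 55.12023332412498 315.50598059300233 243.49964768997958 (array([ 0.94348653, -0.75150509,  0.44346536]), array([-0.47455435,  0.77381492, -0.41971664]))
```

View pics/top0.png

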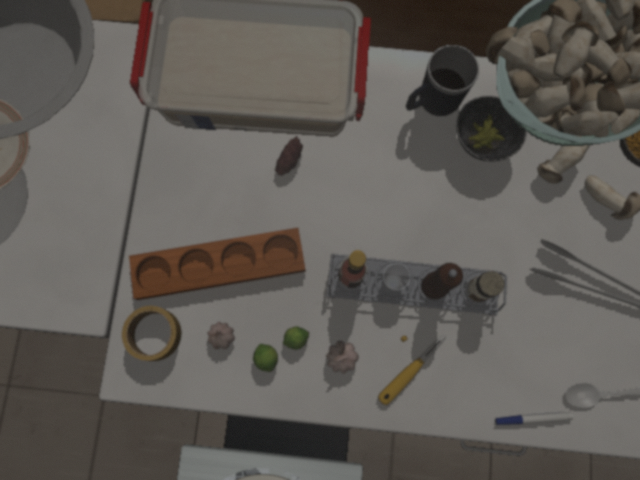

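View pics/side0.png

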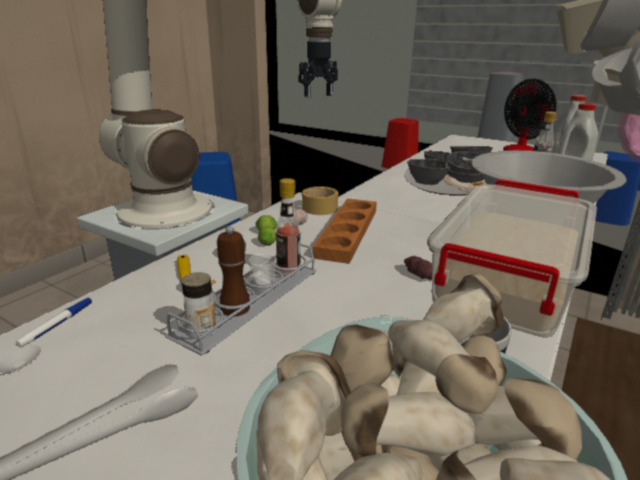

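Pictures viewed: 2. The top view shows the oak block at about (217,263) and the rack at (417,285). From left to right the rack holds the bottle (353,268), tumbler (393,277), mill (440,282) and jar (487,287). I'll enlarge both views to get exact pixels.

```bash
python3 - <<'E'
from h import *
a=load('top0')['color'][:,:,::-1]; s=load('side0')['color'][:,:,::-1]
A=cv2.resize(a[220:330,120:310],None,fx=4,fy=4,interpolation=cv2.INTER_CUBIC)
B=cv2.resize(a[240:325,315:515],None,fx=4,fy=4,interpolation=cv2.INTER_CUBIC)
B=cv2.convertScaleAbs(B,alpha=1.6); cv2.imwrite('pics/b.png',B)
S=cv2.resize(s[170:350,155:325],None,fx=3.3,fy=3.3,interpolation=cv2.INTER_CUBIC); cv2.imwrite('pics/s.png',S)
h=cv2.cvtColor(a,cv2.COLOR_BGR2HSV); cv2.imwrite('pics/a.png',cv2.convertScaleAbs(A,alpha=1.6))
E
```

```text
(no output)
```

View pics/b.png

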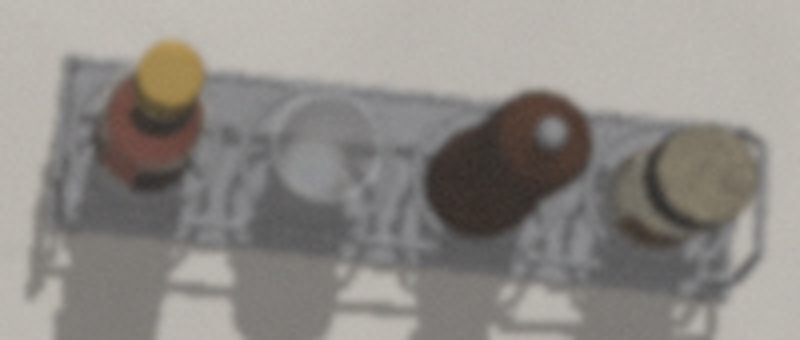

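View pics/a.png

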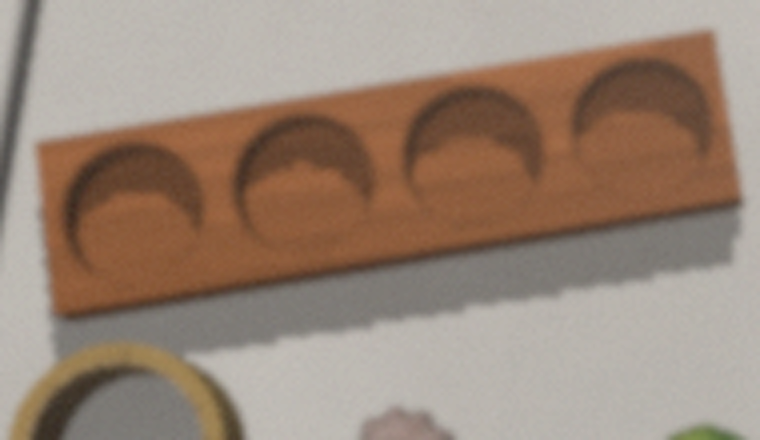

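View pics/s.png

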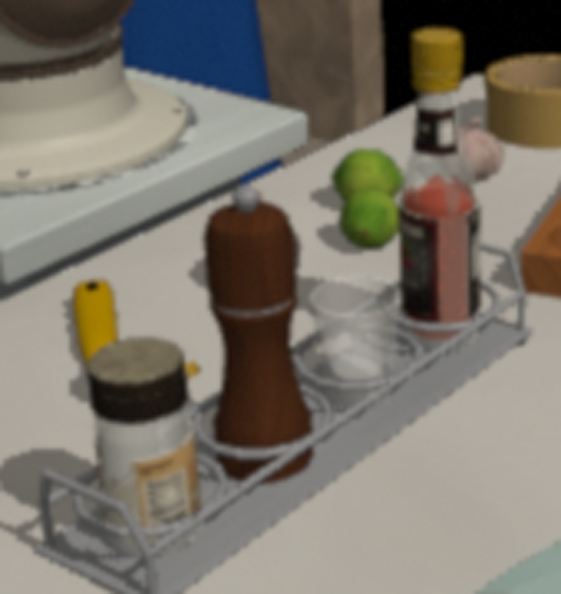

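Pictures viewed: 5. Crop pixels:
- **Objects:** cap centre (173,74), tumbler rim centre (325,148), mill knob (551,131), jar lid centre (707,176).
- **Block top corners:** (38,143), (712,31), (741,202), (55,317).
- **Side view:** the bottle has a roughly cylindrical cap about 30 mm tall, which can be gripped.

```bash
python3 - <<'E'
from h import *
from scipy.spatial.transform import Rotation as Ro
c=load('top0'); s=load('side0')
B=lambda u,v:((u+.5)/4-.5+315,(v+.5)/4-.5+240)
A=lambda u,v:((u+.5)/4-.5+120,(v+.5)/4-.5+220)
S=lambda u,v:((u+.5)/3.3-.5+155,(v+.5)/3.3-.5+170)
cs=np.array([onz(c,*A(*p),.03) for p in[(38,143),(712,31),(741,202),(55,317)]])[:,:2]
print(cs.round(4),[np.linalg.norm(cs[i]-cs[i-1]).round(4) for i in range(4)])
ctr=cs.mean(0); d=cs[0]-cs[1]+cs[3]-cs[2]; d/=np.linalg.norm(d); yaw=np.degrees(np.arctan2(-d[0],d[1])); print('block',ctr.round(4),yaw)
for k in(.117,.039,-.039,-.117): print('well',(ctr+d*k).round(4))
w=[onz(c,*A(*p),.03)[:2].round(4) for p in[(134,212),(305,184),(473,156),(642,127)]]; print('wells seen',w)
r=[onz(c,*B(*p),.006)[:2] for p in[(68,60),(752,130)]]; d=r[0]-r[1]; print('rack',r,np.linalg.norm(d),np.degrees(np.arctan2(-d[0],d[1])))
for n,p,z,q in[('bot',(173,74),.194,(438,36)),('tum',(325,148),.068,(354,297)),('mill',(551,131),.155,(245,190)),('jar',(707,176),.102,(138,358))]:
    t=onz(c,*B(*p),z)
    o1,d1=ray(c,*B(*p)); o2,d2=ray(s,*S(*q)); M=np.c_[d1,-d2]; k=np.linalg.lstsq(M,o2-o1,rcond=None)[0]
    print(n,t.round(4),'tri',(o1+k[0]*d1).round(4),(o2+k[1]*d2).round(4), 'side on z',onz(s,*S(*q),z).round(4))
o=status.get_obs(); print(Ro.from_euler('xyz',o['tcp_rot'],degrees=True).as_matrix().round(3))
E
```

```text
[[ 0.4717  0.2977]
 [ 0.5562 -0.0022]
 [ 0.4782 -0.0241]
 [ 0.3939  0.2764]] [np.float64(0.0806), np.float64(0.3116), np.float64(0.081), np.float64(0.3121)]
block [0.475  0.1369] 15.708592297995937
well [0.4433 0.2496]
well [0.4644 0.1745]
well [0.4855 0.0994]
well [0.5067 0.0243]
wells seen [array([0.4448, 0.2489]), array([0.4656, 0.1738]), array([0.4865, 0.0996]), array([0.508 , 0.0246])]
rack [array([ 0.51664838, -0.06985738]), array([ 0.51700626, -0.38856231])] 0.31870513446396326 0.06433842626046869
bot [ 0.4775 -0.1083  0.194 ] tri [ 0.4777 -0.1083  0.1933] [ 0.478  -0.108   0.1934] side on z [ 0.4792 -0.1096  0.194 ]
tum [ 0.477  -0.1844  0.068 ] tri [ 0.4772 -0.1846  0.0668] [ 0.4759 -0.1857  0.0668] side on z [ 0.4775 -0.1875  0.068 ]
mill [ 0.4781 -0.2628  0.155 ] tri [ 0.4776 -0.2622  0.1573] [ 0.4763 -0.2635  0.1573] side on z [ 0.4725 -0.2595  0.155 ]
jar [ 0.476  -0.3408  0.102 ] tri [ 0.476  -0.3408  0.1022] [ 0.4766 -0.3402  0.1021] side on z [ 0.4764 -0.34    0.102 ]
[[-0.     0.254  0.967]
 [-0.001  0.967 -0.254]
 [-1.    -0.001  0.   ]]
```

Row geometry is consistent between the two views, to about 2 mm. I'll move the tumbler first, then the bottle, jar and mill, so the gripper body never comes down next to a tall neighbour at the block. Jaws will lie along world x, across the row. The first move goes towards the tumbler while turning +75.3°.

```bash
cat > st.py <<'E'
import sys
from h import *
from scipy.spatial.transform import Rotation as Ro
o=status.get_obs(); R=Ro.from_euler('xyz',o['tcp_rot'],degrees=True).as_matrix()
print('t',round(o['time'],2),'p',(o['ee_pos']*1000).round(1),'yaw_y',np.degrees(np.arctan2(R[1,1],R[0,1])).round(2),'F',o['wrist_force'].round(1),'op',round(o['opening']*1000,1))
if len(sys.argv)>3:
    print('tool shift', ((np.array(sys.argv[1:4],float)-o['ee_pos']*1000)@R).round(1))
E
python3 -m jog '-40 -150 125 10;-40 -200 170 20;-40 -250 210 30;-40 -300 250 40;-40 -350 290 50;-40 -400 330 60;-40 -450 370 68;-40 -500 410 75.3' 1 30
python3 st.py 476.5 -185 270
```

```text
time: 1.1
ee_pos: [0.3486, 0.0782, 0.2691]
tcp_rot: [106.4, 90.0, 16.2]
wrist_force: [1.1, 0.5, 0.4]
opening: 0.0854
t 1.1 p [348.6  78.2 269.1] yaw_y -0.25 F [1.1 0.5 0.4] op 85.4
tool shift [ -0.9 129.1 262.6]
```

```bash
python3 -m jog '0 20 45 0;0 40 90 0;0 60 135 0;0 80 180 0;0 100 220 0;0 120 250 0;0 128 262 0;0 128 262 0' >/dev/null
python3 -m jog '0 0 0 0;0 0 0 0;0 0 0 0;0 0 0 0;0 0 0 0;0 0 0 0;0 0 0 0;0 0 0 0'>/dev/null
python3 st.py 476.5 -185 270; python3 -c "
from h import *
c=shot('wrist','w1.png');print(c['vfov'],ray(c,c['cx'],c['cy']))"
```

```text
t 3.1 p [ 476.3 -181.9  269. ] yaw_y -0.01 F [0.2 0.5 0.2] op 85.3
tool shift [-1.   0.2  3.1]
65.70646984690485 (array([ 0.47621986, -0.10481998,  0.4121206 ]), array([ 4.12075510e-04, -3.05300184e-01, -9.52256073e-01]))
```

View pics/w1.png

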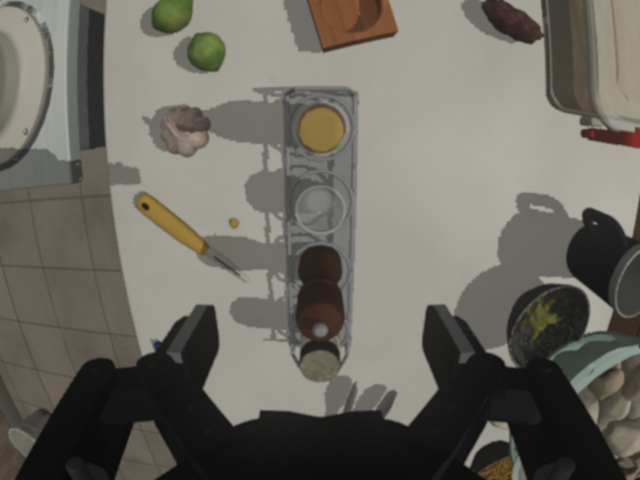

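Pictures viewed: 6. The wrist view shows the cap at (321,130), the tumbler rim at (320,208), the mill knob at (320,330) and the jar lid at (320,362). The wrist camera sits 77 mm to the +y side and 143 mm above the TCP. In a low tumbler grasp it would hit the bottle top, so the bottle goes first. The tumbler will then be half-turned during its carry. Next I'll cross-check positions with the fisheye view.

```bash
cat >> h.py <<'E'
def wz(c,u,v,z):
    f=240/np.tan(np.radians(c['vfov'])/2); R=cv2.Rodrigues(np.array(c['rvec'],float))[0]; t=np.array(c['tvec'],float).ravel()
    a=np.array([u-c['cx'],v-c['cy']]); r=np.linalg.norm(a); th=r/f
    d=R.T@np.r_[a/r*np.sin(th),np.cos(th)]; o=-R.T@t; return (o+d*(z-o[2])/d[2])*1000
E
python3 - <<'E'
from h import *
c=load('w1')
for n,u,v,z in[('bot',321,130,.194),('tum',320,208,.068),('mill',320,330,.157),('jar',320,362,.102)]: print(n,wz(c,u,v,z).round(1))
print(status.get_obs()['q'].round(1))
E
python3 st.py 478 -107.5 230
```

```text
bot [ 476.7 -108.4  194. ]
tum [ 476.2 -184.    68. ]
mill [ 476.2 -262.8  157. ]
jar [ 476.3 -336.   102. ]
[-20.9   0.5   9.6  99.2  -0.   69.1]
t 3.15 p [ 476.2 -181.9  269. ] yaw_y -0.02 F [-0.8  0.5 -0.5] op 85.4
tool shift [ 39.    1.7 -74.4]
```

```bash
python3 -m jog '0 0 -35 0;0 1 -65 0;0 1 -74 0;30 1 -74 0;70 1 -74 0;105 1 -74 0;122 1 -74 0;129 1 -74 0' >/dev/null
python3 -m jog '0 0 0 0;0 0 0 0;0 0 0 0;0 0 0 0;0 0 0 0;0 0 0 0;0 0 0 0;0 0 0 0' 0.2 40 
python3 st.py; python3 -c "
from h import *
c=shot('side','s2.png');s=c['color'][120:300,200:380,::-1];cv2.imwrite('pics/s2.png',cv2.resize(s,None,fx=3,fy=3,interpolation=cv2.INTER_CUBIC))"
```

```text
time: 5.15
ee_pos: [0.4777, -0.108, 0.1412]
tcp_rot: [74.6, 89.9, -15.4]
wrist_force: [-1.1, 0.3, 5.4]
opening: 0.0316
t 5.15 p [ 477.7 -108.   141.2] yaw_y -0.01 F [-1.1  0.3  5.4] op 31.6
```

View pics/s2.png

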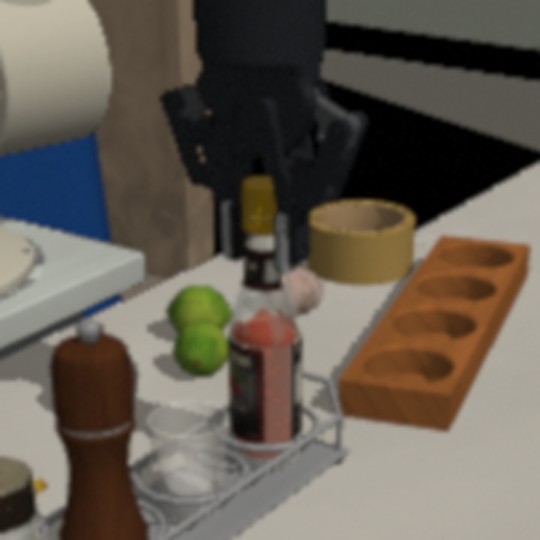

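Pictures viewed: 7. The pads hold the cap squarely, and the fingers stopped at 31.6 mm.

```bash
python3 -m jog '-3 0 0 0;-8 0 0 0;-15 0 0 0;-25 0 0 0;-40 0 0 0;-58 0 0 0;-75 0 0 0;-85 0 0 0' 
python3 -m jog '-5 0 -5 0;-5 -2 -20 0;-5 -4 -42 0;-5 -7 -70 0;-5 -10 -100 0;-5 -13 -130 0;-5 -16 -160 0;-5 -19 -190 0'>/dev/null
python3 -m jog '0 -3 -30 0;0 -6 -60 0;0 -9 -90 0;0 -11 -115 0;0 -13 -137 0;0 -14 -153 0;0 -15 -163 0;0 -15 -167 0'>/dev/null
python3 st.py 444 249 143;python3 -c "
from h import *
c=shot('side','s3.png');shot('wrist','w3.png');s=c['color'][60:300,240:480,::-1];s=cv2.resize(s,(560,560),interpolation=cv2.INTER_CUBIC);cv2.imwrite('pics/s3.png',s)"
```

```text
time: 6.2
ee_pos: [0.4776, -0.1079, 0.2266]
tcp_rot: [76.4, 89.9, -13.6]
wrist_force: [0.1, -0.8, -2.3]
opening: 0.0318
t 8.2 p [443.1 249.5 229.9] yaw_y 0.01 F [ 0.7 -0.7 -3.2] op 31.6
tool shift [86.9  0.9  0.5]
```

View pics/s3.png

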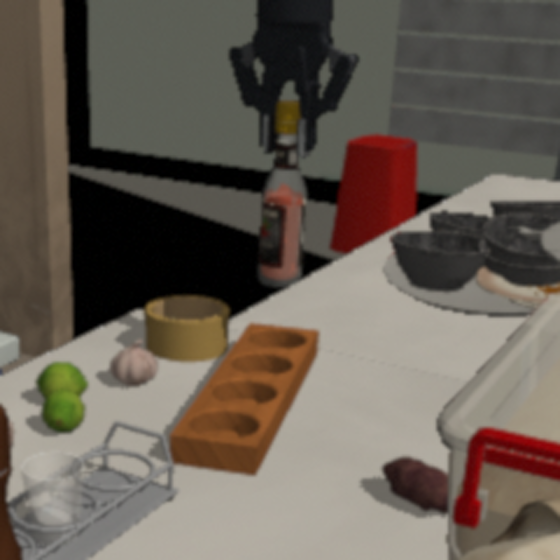

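Pictures viewed: 8. The bottle hangs in the jaws over the block, perhaps slightly tilted. Its cap top is near (289,102) and its base near (280,278) in the crop. I'll compare these with a plumb projection.

```bash
python3 - <<'E'
from h import *
c=load('s3')
k=240/560
for n,z,px in[('top',.2827,(289,102)),('shoulder',.0947+.094,(286,168)),('base',.0947,(280,278))]:
    u,v=proj(c,(.4431,.2495,z)); print(n,(round((u-240)/k,1),round((v-60)/k,1)),'seen',px, 'px/mm',(proj(c,(.4431,.2595,z))[0]-u)/k/10, 'x',(proj(c,(.4531,.2495,z))[0]-u)/k/10)
a=c['color'][150:190,340:375].astype(int); m=(a[...,0]>a[...,1]+25)
for r in range(0,40,4): 
    w=np.where(m[r])[0]; print(r+150,(w.min()+340,w.max()+340) if len(w) else None)
E
```

```text
top (np.float64(289.1), np.float64(100.7)) seen (289, 102) px/mm 0.45178897113585403 x 0.8957781154946286
shoulder (np.float64(283.9), np.float64(194.2)) seen (286, 168) px/mm 0.4392080941709935 x 0.8611910550262791
base (np.float64(279.1), np.float64(281.2)) seen (280, 278) px/mm 0.4272568471829592 x 0.8291648097219688
150 (np.int64(361), np.int64(368))
154 (np.int64(362), np.int64(367))
158 (np.int64(352), np.int64(367))
162 (np.int64(361), np.int64(367))
166 (np.int64(361), np.int64(366))
170 (np.int64(361), np.int64(366))
174 (np.int64(353), np.int64(366))
178 (np.int64(355), np.int64(365))
182 None
186 None
```

The bottle is plumb and aimed right. Lowering it now.

```bash
python3 -m jog '10 1 0 0;25 1 0 0;45 1 0 0;60 1 0 0;70 1 0 0;76 1 0 0;80 1 0 0;82 1 0 0' >/dev/null; python3 st.py
python3 -m jog '1 0 0 0;2 0 0 0;3 0 0 0;4 0 0 0;4.5 0 0 0;5 0 0 0;5 0 0 0;5 0 0 0' >/dev/null; python3 st.py
```

```text
t 9.3 p [444.4 249.2 148.2] yaw_y -0.02 F [ 0.1 -0.3 -2.2] op 31.7
t 10.3 p [444.4 249.2 143.4] yaw_y -0.01 F [-0.2  0.1  1.9] op 31.9
```

Contact felt at the well floor. Releasing, retreating and heading to the tumbler.

```bash
python3 -m jog '0 0 0 0;0 0 0 0;0 0 0 0;0 0 0 0;-10 0 0 0;-40 0 0 0;-80 0 0 0;-107 0 0 0' 1 >/dev/null
python3 -m jog '0 4 40 0;0 8 90 0;0 12 145 0;0 17 205 0;0 22 265 0;0 26 325 0;0 30 380 0;0 32 415 0' >/dev/null
python3 -m jog '0 0 15 0;0 0 19 0;40 0 19 0;90 0 19 0;130 0 19 0;140 0 19 0;140 0 19 0;140 0 19 0' >/dev/null
python3 st.py 476.3 -184.5 35; python3 -c "
from h import *
c=shot('wrist','w4.png')"
```

```text
t 13.3 p [ 477.2 -184.9  112.1] yaw_y 0.01 F [ 0.2  0.2 -0.4] op 85.2
tool shift [77.1 -1.1 -0.5]
```

View pics/w4.png

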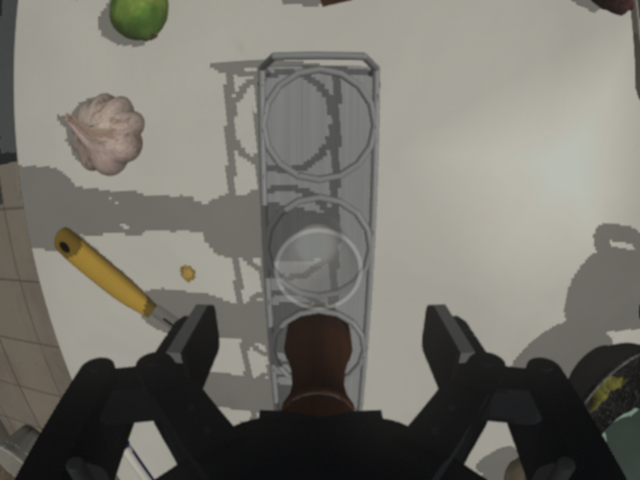

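Pictures viewed: 9. The tumbler rim is centred at (319,268), midway between the fingers.

```bash
python3 -c "
from h import *
c=load('w4');print(wz(c,319,268,.068),wz(c,319,228,.068),wz(c,319,309,.068))"
python3 -m jog '15 -0.5 0 0;30 -0.5 0 0;45 -0.5 0 0;58 -0.5 0 0;68 -0.5 0 0;74 -0.5 0 0;77 -0.5 0 0;77 -0.5 0 0' >/dev/null;python3 st.py
python3 -m jog '0 0 0 0;0 0 0 0;0 0 0 0;0 0 0 0;0 0 0 0;0 0 0 0;0 0 0 0;0 0 0 0' 0.4 25 >/dev/null;python3 st.py
python3 -m jog '-3 0 0 0;-8 0 0 0;-15 0 0 0;-25 0 0 0;-40 0 0 0;-58 0 0 0;-75 0 0 0;-85 0 0 0' >/dev/null;python3 st.py
```

```text
[ 476.76589719 -184.3289758    68.        ] [ 476.75979157 -161.71781473   68.        ] [ 476.76724403 -209.68575865   68.        ]
t 14.35 p [ 475.8 -184.9   33.2] yaw_y -0.01 F [-0.7 -0.1 -0.1] op 85.4
t 15.35 p [ 475.9 -185.    33.5] yaw_y -0.01 F [-0.7  0.1  5.6] op 47.0
t 16.35 p [ 476.2 -185.   119.7] yaw_y -0.01 F [ 0.1  0.1 -1.3] op 46.5
```

Gripped (47 mm) and lifted. Carrying it across with the half-turn, in two parts.

```bash
python3 -m jog '-15 0 -8 -5;-30 0 -25 -15;-45 -1 -50 -25;-55 -2 -80 -35;-60 -3 -110 -45;-60 -4 -140 -55;-60 -5 -165 -62;-60 -5 -180 -65' >/dev/null
python3 -m jog '0 0 0 -5;0 0 0 -15;0 0 0 -25;0 0 0 -35;0 0 0 -45;0 0 0 -55;0 0 0 -62;0 0 0 -65' >/dev/null
python3 -m jog '0 0 0 -5;0 0 0 -15;0 0 0 -25;0 0 0 -35;0 0 0 -45;0 0 0 -55;0 0 0 -63;0 0 0 -66' >/dev/null
python3 st.py 465.2 174 180
```

```text
t 19.35 p [470.8  -5.1 178.1] yaw_y -163.93 F [ 0.3  0.5 -0.9] op 47.4
tool shift [ -1.9 -44.2 173.7]
```

```bash
python3 -m jog '0 -2 8 0;0 -6 25 0;0 -13 50 0;0 -22 85 0;0 -31 120 0;0 -39 152 0;0 -43 168 0;0 -44.5 174 0' >/dev/null
python3 -m jog '20 0 0 0;45 0 0 0;70 0 0 0;90 0 0 0;105 0 0 0;112 0 0 0;115 0 0 0;115 0 0 0' >/dev/null
python3 st.py 465.2 174 35.5; python3 -c "
from h import *
c=shot('wrist','w5.png')"
```

```text
t 21.35 p [465.9 174.7  63.5] yaw_y -164.02 F [-0.1 -0.5 -0.7] op 46.8
tool shift [28.   0.9 -0.5]
```

View pics/w5.png

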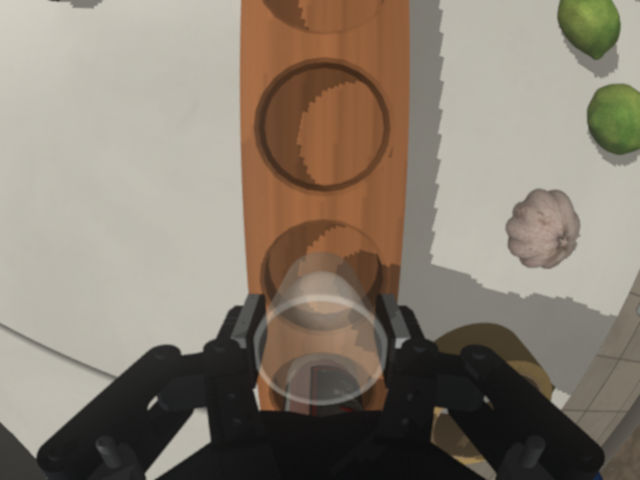

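Pictures viewed: 10. The tumbler is held upright over its well, which is centred near (322,281). The mill's well is at (322,124).

```bash
python3 -c "
from h import *
c=load('w5');print(wz(c,322,59,.03),wz(c,322,190,.03),wz(c,256,124,.03),wz(c,389,124,.03),'far edge cur well',wz(c,322,220,.03),wz(c,261,281,.03),wz(c,383,281,.03))"
python3 -m jog '4 0 0 0;9 0 0 0;14 0 0 0;18 0 0 0;21 0 0 0;23 0 0 0;24 0 0 0;24 0 0 0' >/dev/null;python3 st.py 465.5 174 35.5
```

```text
[495.20728827  68.30509805  30.        ] [477.79644118 128.73348012  30.        ] [516.65812432 106.37862076  30.        ] [456.31109515  88.93934571  30.        ] far edge cur well [473.64572489 143.10218763  30.        ] [495.22859402 183.55624482  30.        ] [433.72508134 165.87540263  30.        ]
t 22.4 p [465.7 174.7  39.1] yaw_y -164.01 F [-0.1  0.1 -1. ] op 46.6
tool shift [ 3.6  0.3 -0.6]
```

```bash
python3 -m jog '0.5 0 0 0;1 0 0 0;1.5 0 0 0;2 0 0 0;2.5 0 0 0;3 0 0 0;3.5 0 0 0;3.5 0 0 0' >/dev/null;python3 st.py
python3 -m jog '0 0 0 0;0 0 0 0;0 0 0 0;0 0 0 0;0 0 0 0;0 0 0 0;-2 0 0 0;-10 0 0 0' 0.85 >/dev/null
python3 -m jog '-15 0 0 0;-45 0 0 0;-85 0 0 0;-120 0 0 0;-145 0 0 0;-160 0 0 0;-165 0 0 0;-165 0 0 0' 1 >/dev/null; python3 st.py
python3 -c "
from h import *
shot('wrist','w6.png')"
```

```text
t 23.4 p [465.6 174.7  35.6] yaw_y -164.01 F [-1.   0.3  0.7] op 46.6
t 25.4 p [465.5 174.7 210.2] yaw_y -164.01 F [-0.4 -0.4  0.3] op 85.0
```

View pics/w6.png

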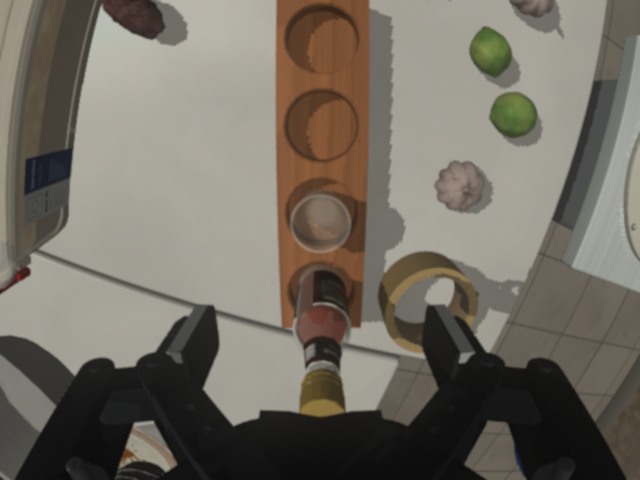

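Pictures viewed: 11. The bottle and tumbler both stand in their wells: tumbler rim at (322,222), bottle leaning only by perspective. Next is the jar. I'll keep this orientation, since the camera side stays clear for both the jar and the mill.

```bash
python3 st.py 476 -340.5 200
```

```text
t 25.45 p [465.4 174.6 209.8] yaw_y -164.01 F [ 0.4 -0.   0.4] op 85.3
tool shift [   9.9  131.7 -498.1]
```

```bash
python3 -m jog '0 9 -34 0;0 22 -84 0;0 36 -138 0;0 50 -192 0;0 65 -246 0;0 79 -300 0;0 93 -354 0;0 107 -408 0' >/dev/null
python3 -m jog '0 11 -45 0;0 20 -75 0;0 24 -90 0;20 24.5 -90 0;50 24.5 -90 0;75 24.5 -90 0;85 24.5 -90 0;85 24.5 -90 0' >/dev/null
python3 st.py 476 -340.5 58; python3 -c "
from h import *
shot('wrist','w7.png')"
```

```text
t 27.45 p [ 476.3 -339.7  125.3] yaw_y -163.98 F [ 0.7 -0.2  0.1] op 85.3
tool shift [67.3  0.4 -0.7]
```

View pics/w7.png

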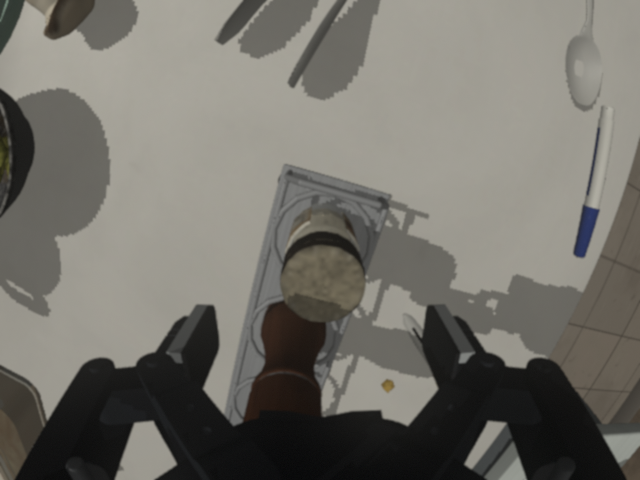

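Pictures viewed: 12. The jar lid is centred at (323,281) between the fingers.

```bash
python3 -c "
from h import *
c=load('w7');print(wz(c,323,281,.102),wz(c,323,322,.102),wz(c,323,240,.102))"
python3 -m jog '10 0 0 0;25 0 0 0;40 0 0 0;52 0 0 0;60 0 0 0;65 0 0 0;67 0 0 0;67 0 0 0' >/dev/null;python3 st.py
python3 -m jog '0 0 0 0;0 0 0 0;0 0 0 0;0 0 0 0;0 0 0 0;0 0 0 0;0 0 0 0;0 0 0 0' 0.35 30 >/dev/null;python3 st.py
python3 -m jog '-3 0 0 0;-8 0 0 0;-18 0 0 0;-35 0 0 0;-60 0 0 0;-90 0 0 0;-120 0 0 0;-135 0 0 0' >/dev/null;python3 st.py 507.5 24 195
```

```text
[ 475.76526342 -344.41333286  102.        ] [ 469.24090602 -322.03709942  102.        ] [ 481.66020514 -364.66897825  102.        ]
t 28.5 p [ 476.5 -340.4   58.8] yaw_y -164.01 F [-0.2  0.3  0.4] op 85.5
t 29.5 p [ 476.4 -340.4   58.8] yaw_y -164.01 F [-2.5  0.1  6. ] op 42.2
t 30.5 p [ 476.8 -340.6  196.4] yaw_y -164.01 F [ 0.3 -0.1 -1.7] op 42.1
tool shift [   0.8 -129.9  342.1]
```

The jar's base must clear the mill (top at 158 mm), so I'll raise it 45 mm more before crossing.

```bash
python3 -m jog '-8 0 0 0;-20 0 0 0;-35 0 0 0;-45 0 0 0;-45 -8 20 0;-45 -18 48 0;-45 -30 80 0;-45 -44 115 0' >/dev/null
python3 st.py
python3 -m jog '0 -13 35 0;0 -27 72 0;0 -42 110 0;0 -57 148 0;0 -69 182 0;0 -78 207 0;0 -84 222 0;0 -86 228 0' >/dev/null
python3 -m jog '10 0 0 0;30 0 0 0;60 0 0 0;90 0 0 0;110 0 0 0;125 0 0 0;134 0 0 0;135 0 0 0' >/dev/null
python3 st.py 507.5 25.5 61; python3 -c "
from h import *
shot('wrist','w8.png')"
```

```text
t 31.5 p [ 486.8 -215.7  238.2] yaw_y -164.02 F [ 0.4  0.6 -1.2] op 42.2
t 33.5 p [506.8  25.  103.3] yaw_y -164.03 F [ 0.1  0.3 -0.4] op 42.4
tool shift [42.3 -0.9  0.2]
```

View pics/w8.png

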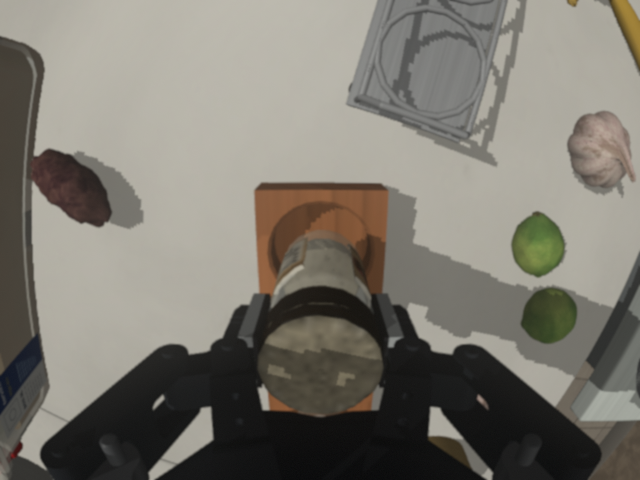

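Pictures viewed: 13. The jar is held upright. Its lid is at (321,365), and the far edge of its well is at (321,203).

```bash
python3 -c "
from h import *
c=load('w8');print('jar',wz(c,321,365,.1465),'well far edge',wz(c,321,203,.03))"
python3 -m jog '6 -0.5 0 0;14 -0.5 0 0;22 -0.5 0 0;29 -0.5 0 0;34 -0.5 0 0;37 -0.5 0 0;39 -0.5 0 0;39 -0.5 0 0' >/dev/null;python3 st.py
python3 -m jog '0.5 0 0 0;1 0 0 0;1.5 0 0 0;2 0 0 0;2.5 0 0 0;3 0 0 0;3.5 0 0 0;3.5 0 0 0' >/dev/null;python3 st.py 506 26 61
```

```text
jar [507.09631775  21.47638679 146.5       ] well far edge [514.86754359  -6.4668557   30.        ]
t 34.55 p [507.4  25.4  64.6] yaw_y -164.01 F [ 0.1  0.3 -1.7] op 42.0
t 35.55 p [507.3  25.4  61. ] yaw_y -164.01 F [ 0.1 -0.4 -1.4] op 42.1
tool shift [0.  1.1 1. ]
```

```bash
python3 -m jog '0.3 0 0 0;0.6 0 0 0;0.9 0 0 0;1.2 0 0 0;1.4 0 0 0;1.4 0 0 0;1.4 0 0 0;1.4 0 0 0' >/dev/null;python3 st.py
```

```text
t 36.55 p [507.5  25.3  60.8] yaw_y -164.02 F [-4.8  0.2 10.6] op 42.4
```

Contact. Releasing and moving over the mill.

```bash
python3 -m jog '0 0 0 0;0 0 0 0;0 0 0 0;0 0 0 0;-15 0 0 0;-50 0 0 0;-100 0 0 0;-140 0 0 0' 1 >/dev/null
python3 -m jog '0 14 -35 0;0 32 -80 0;0 52 -130 0;0 72 -178 0;0 90 -222 0;0 102 -252 0;0 108 -266 0;0 109 -268.5 0' >/dev/null
python3 st.py 477 -262.7 94; python3 -c "
from h import *
shot('wrist','w9.png')"
```

```text
t 38.55 p [ 476.5 -263.1  200.1] yaw_y -164.06 F [-0.5  0.6 -0.1] op 85.4
tool shift [106.1  -0.6   0.2]
```

View pics/w9.png

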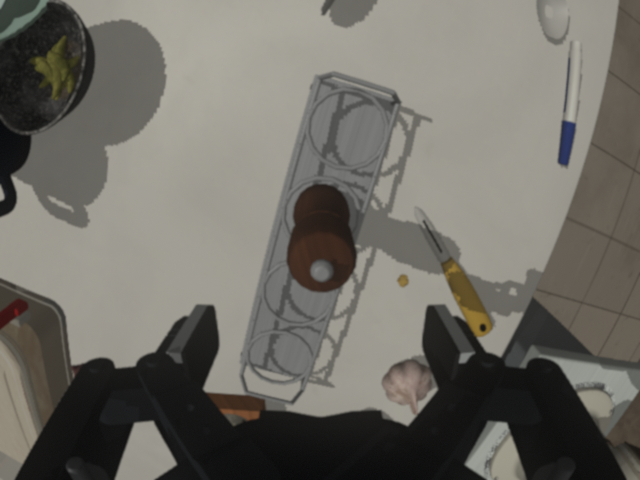

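Pictures viewed: 14. The mill stands alone, with its knob at (321,270) centred between the fingers.

```bash
python3 -c "
from h import *
c=load('w9');print(wz(c,321,270,.157))"
python3 -m jog '12 0 0 0;32 0 0 0;54 0 0 0;75 0 0 0;92 0 0 0;102 0 0 0;106 0 0 0;106 0 0 0' >/dev/null;python3 st.py
python3 -m jog '0 0 0 0;0 0 0 0;0 0 0 0;0 0 0 0;0 0 0 0;0 0 0 0;0 0 0 0;0 0 0 0' 0.35 35 >/dev/null;python3 st.py
python3 -m jog '-3 0 0 0;-8 0 0 0;-15 0 0 0;-27 0 0 0;-45 0 0 0;-65 0 0 0;-85 0 0 0;-95 0 0 0' >/dev/null;python3 st.py 486.2 99 190
```

```text
[ 476.26327641 -265.23643051  157.        ]
t 39.6 p [ 476.7 -262.8   93.9] yaw_y -164.01 F [-0.8 -0.8 -0.5] op 85.4
t 40.6 p [ 476.6 -262.9   94.2] yaw_y -164.02 F [-1.5  0.1  5.9] op 42.0
t 41.6 p [ 477.  -263.   190.9] yaw_y -164.01 F [ 0.  -0.4 -1.9] op 42.2
tool shift [   0.5 -108.6  345.5]
```

The mill's base must clear the jar (top at 104 mm), so I'll raise it 45 mm first.

```bash
python3 -m jog '-8 0 0 0;-20 0 0 0;-35 0 0 0;-45 0 0 0;-45 -6 20 0;-45 -15 48 0;-45 -25 80 0;-45 -36 115 0' >/dev/null
python3 -m jog '0 -11 35 0;0 -22 70 0;0 -34 108 0;0 -46 146 0;0 -57 180 0;0 -65 207 0;0 -70 224 0;0 -72.5 230.5 0' >/dev/null
python3 -m jog '8 0 0 0;25 0 0 0;48 0 0 0;72 0 0 0;90 0 0 0;102 0 0 0;108 0 0 0;110 0 0 0' >/dev/null
python3 st.py 486.2 99 96; python3 -c "
from h import *
shot('wrist','w10.png')"
```

```text
t 44.6 p [485.8  99.2 123.8] yaw_y -164.02 F [ 0.3  0.3 -2.5] op 42.1
tool shift [27.8 -0.3 -0.3]
```

View pics/w10.png

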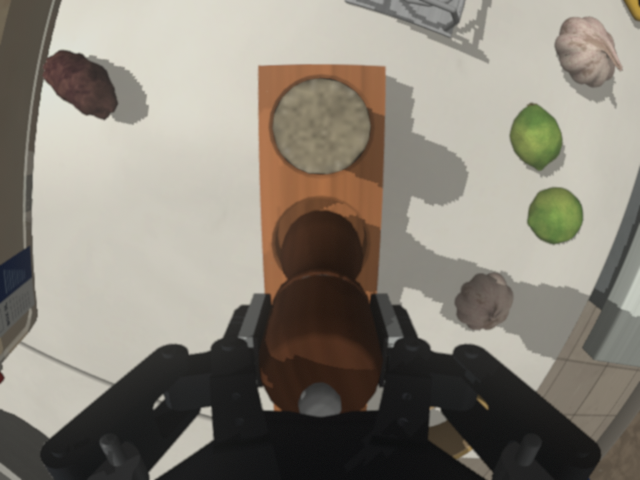

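Pictures viewed: 15. The jar stands in its well at (321,125). The mill's foot is over its own well, its far edge at (322,210) against the well rim at (322,197), which is the clearance expected if it is centred.

```bash
python3 -m jog '3 0 0 0;8 0 0 0;13 0 0 0;18 0 0 0;21 0 0 0;23 0 0 0;24 0 0 0;24 0 0 0' >/dev/null;python3 st.py
python3 -m jog '0.5 0 0 0;1 0 0 0;1.5 0 0 0;2 0 0 0;2.5 0 0 0;3 0 0 0;3.5 0 0 0;4 0 0 0' >/dev/null;python3 st.py
```

```text
t 45.65 p [485.7  99.3  99.7] yaw_y -164.02 F [ 0.3  0.1 -2.2] op 42.3
t 46.65 p [485.7  99.3  96.2] yaw_y -164.01 F [-1.9 -0.3  5.6] op 42.2
```

```bash
python3 -m jog '0 0 0 0;0 0 0 0;0 0 0 0;0 0 0 0;-10 0 0 0;-40 0 0 0;-85 0 0 0;-130 0 0 0' 1 >/dev/null
python3 -m jog '-20 10 -30 0;-20 25 -75 0;-20 40 -125 0;-20 55 -175 0;-20 68 -220 0;-20 76 -245 0;-20 79 -255 0;-20 79 -255 0' >/dev/null; python3 st.py
python3 - <<'E'
from h import *
t=shot('top','t9.png')['color'][200:330,100:310,::-1]; s=shot('side','s9.png')['color'][130:330,190:410,::-1]
t=cv2.resize(cv2.convertScaleAbs(t,alpha=1.5),(646,400)); s=cv2.resize(s,(440,400))
a=np.zeros((600,800,3),np.uint8); a[:280,:452]=cv2.resize(t,(452,280)); a[:,:]=a; a[290:600,:341]=cv2.resize(s,(341,310))
w=load('t9'); s2=cv2.resize(load('s9')['color'][130:330,190:410,::-1],(440,400)); a[200:600,360:800]=s2; a[290:600,:341]=0
cv2.imwrite('pics/fin.png',a)
E
```

```text
t 48.65 p [ 480.  -167.6  245.9] yaw_y -164.05 F [0.7 0.2 0.1] op 85.3
```

View pics/fin.png

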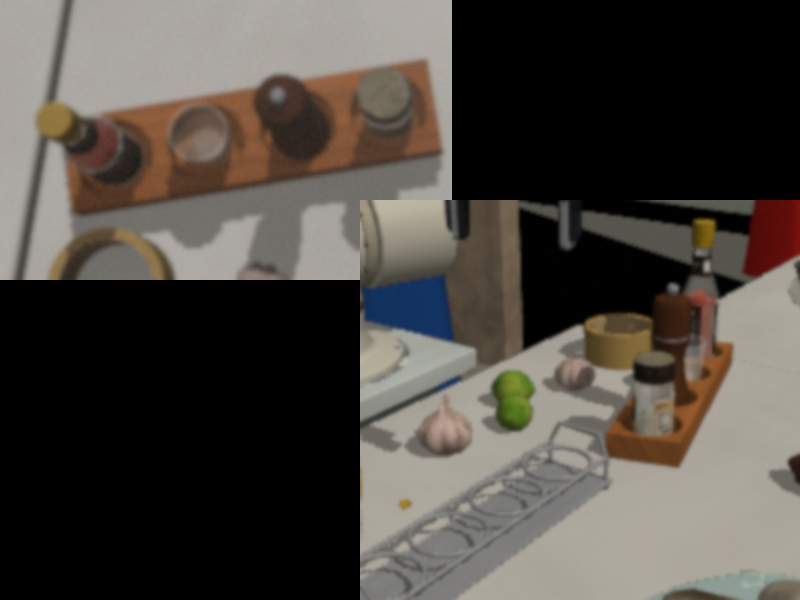

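Pictures viewed: 16. All four things stand in the block in the order bottle, tumbler, mill, jar, and the rack is empty. One last numeric plumb check of the tops before handing in.

```bash
python3 - <<'E'
from h import *
c=load('t9');k=452/210
for n,u,v,z in[('bottle',57,120,.196),('tumbler',198,134,.07),('mill',278,94,.16),('jar',384,93,.104)]: print(n,(onz(c,u/k+100,v/k+200,z)*1000).round(1))
E
```

```text
bottle [443.5 245.7 196. ]
tumbler [464.5 172.7  70. ]
mill [486.2  97.5 160. ]
jar [507.1  23.5 104. ]
```

Every top lies within 4 mm of its well centre, so all four are upright. Handing in.

```bash
python3 -c "
from h import *
print(bot.job_done())"
```

```text
the job is handed in; nothing more can be done
None
```

All four things are now in the oak block in their original order from left to right: bottle, tumbler, mill, jar. I moved them one at a time (bottle, tumbler, jar, mill) in about 49 s of robot time, and gave the tumbler a half-turn in the air to keep the wrist camera clear of the bottle.

- **Last checks:** the final top and side pictures show the rack empty and everything upright. Each top is within about 4 mm of its well centre (the bottle is the furthest off). Each thing came down at the height expected for its well floor; the contact was clear for the bottle, jar and mill and slight for the tumbler. The gripper was open and well clear at hand-in.
- **Disagreements:** while I was handling the jar, the wrist camera put it about 4 mm from where the top view and the gripper did. Its final position in the top view is within 1 mm of its well centre. The wrist force readings I took stayed below about 12 N.

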